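# Fasten the long plate case

### The job

Two wooden plate cases stand on the bench with their draw latches undone. On the longer case, first swing the wire loop over so that its end drops down behind the hooked keeper on the lid, then press the latch lever over and fully flat so that it holds the lid shut. Do not touch the shorter case.

Things in the scene. Friction and masses are not known exactly. Their poses are not given: they have to be found in the camera images.
- long_case_keeper (a point): Foot of the back of the longer case's keeper, on the case's flat top (280 x 176 mm, 120 mm high, fixed). x: along the latch, away from the lever; y: its hinges' direction; z up (lid ajar, leans 2.4 deg to +x). Steel post 22 wide, 13 high, at x -3 to 0 mm; lip on top overhangs 6 mm to +x, 10 mm up. Lever hinge at x -52, z 12 mm; closing draws the sprung lid 4 mm to -x, about 10 N.
- long_case_lever (a joint): Longer case's steel latch lever: 0 = closed, flat along the top, pointing to the keeper frame's -x, upper face 14 mm above the top; pi/2 upright; starts 2.15 to 2.35, leaning over towards the keeper (stop 2.5). 68 mm from hinge to free end, 20 to 26 wide, 4 thick. Light friction holds it; with the loop hooked the lid's pull resists it until past centre, in its last 0.3 rad.
- long_case_bar (a point): Middle of the cross bar (33 mm, along y) ending the longer case's 5 mm wire loop. The loop hinges on the lever, 20 mm from the lever's hinge; bar 71 mm from there. Starts upright (up to 17 deg towards, 12 away from the keeper), held by slight friction. Pushed towards the keeper past 20 deg it falls round the lever onto the top, 10 to 22 mm behind the post. Closed: 3 mm behind it, under the lip.
- short_case: The shorter wooden case, to be left alone: same make and latch as the longer one, also undone, but 170 mm long (y), 176 thick (x), 100 high, fixed. Both stand on their hinge side, latch in the middle of the top, across the joint of body and lid. Origin at bench level under that joint, midway along; x from body to lid, z up.

How it is judged:
By the outcome, as a careful person would: the job done as asked, in the order asked, and still so for the second after the job is handed in, with the robot touching nothing.
It also fails if it takes over 40 s, if anything falls off the work surface, if the arm or the gripper's body presses on something with over 40 N, if the wrist force passes 120 N, or if a joint passes its speed limit or range.

### The arm

A 6-joint arm with a two-finger parallel gripper is mounted at the origin on the work surface. World frame = base frame: x ahead of the robot, y to its left, z up, the work surface at z = 0. Lengths are in m, angles in rad, forces in N, time in s.
With the tool pointing down it reaches from about 0.35 to 0.775 m from the base axis. Payload 7.3 kg.
Tool frame: the origin (TCP) lies midway between the tips of the shut fingers; the grasp point (between the pads) lies grasp_offset behind it (grasp_offset is the distance from the TCP to the grasp point, in m); z points along the fingers, y is the line along which they close (so a half turn about z gives the same grasp; the last joint's range is limited). The gripper opens to 92 mm and grips with 3 to 60 N. Pads are 19 mm wide; open, the fingers measure 130 mm over their backs; the gripper's body (75 mm by 190 mm) begins 47 mm behind the grasp point.
Start: joints at [-1.267, 0.342, 1.524, -0, 1.275, -0.146], TCP at [0.228, -0.473, 0.227] pointing down, gripper open.
Joint ranges: [-2.53, 2.53], [-0.77, 2.02], [0.04, 2.7], [-1, 4.14], [0.28, 2.66], [-3.11, 3.11]. Speed limits (rad/s): [2.57, 2.57, 3.14, 3.14, 3.14, 3.14].

### API

Orientations are given as [roll, pitch, yaw] about the fixed x, y, z axes, in that order (R = Rz(yaw) Ry(pitch) Rx(roll)).
In Python, from cell import * gives the robot as it stands.
- The arm moves only by the tool step_arm, never from a script. Its argument "plan" is a list of rows, each a list of 5 numbers: the closure, from -1 (fully open) to 1 (shut), then the shift along the tool's x, y, z in m, then the turn about the tool's z in rad. In form: [[hand, x, y, z, twist], ...]. A call has 1 to 20 rows; each row is the pose to reach, as a shift and turn from the pose commanded when the call began, along the tool's axes at that moment; what a row does not reach only later rows make up. A row lasts 1/8 s, in which the tool goes at most 62.5 mm and 10.7 degrees, less where a joint would pass 70% of its speed; a pose out of reach is approached as far as the arm can. A call with a gripper value outside its range is refused whole. The fingers move at their own pace and stop on an object; "grip_force" is the grip in N (left out, the last holds). Time passes only in rows, so rows that repeat a pose let the fingers close. It gives the time, the measured TCP pose, the force, the opening and the grip force at its end, in the units of the state.
- observe(): the state, without advancing time (a new reading comes with each control period).
- read_camera(name): name is "scene" or "top" or "wrist"; returns a dict with "img" (480x640x3 uint8, red, green, blue), "range_z" (480x640 float32, m along the optical axis (not along the pixel's ray), 0 where there is no reading), "fx", "fy", "cx", "cy" (pixels), "R" (3x3) and "t" (3): a world point X has camera coordinates R X + t; the wrist camera has in their place "T_tool_cam" (4x4, takes a point from camera to tool coordinates, whose origin is the TCP and whose axes are the flange's). Camera axes: x right, y down, z forward; pixel columns grow to the right and rows downward; lengths in m; the calibration is good to about 2 mm. A picture is of the moment at which its call begins: read the wrist's pose just before it.
- hand_in(): hands the job in; it is judged then, once.
The state is a dict: "time": time; "qpos": joint angles; "qvel": joint speeds; "joint_efforts": joint torques, N m; "tool_pos": TCP position; "tool_rot": TCP orientation; "contact_force": force on the tool from outside, world axes, zero at the start; "torque": the same for the moment, N m; "opening": finger opening in m; "grip_force": force on a finger pad.
Only numpy, scipy, OpenCV 4.12 (cv2) and the standard library are available. Lean on these libraries where they do the work, as an engineer would, in place of code of your own. Each camera call takes 0.05 s, during which the arm holds its last target. There are 200 camera calls.

## Working session

There is one attempt and no reset: what is moved stays moved. The work goes in short steps, Python scripts to look and compute and a tool call to move; the robot and the scene stay as the last step left them, time stands still between calls to the robot, and variables do not carry over. Pictures are saved under pics/ and viewed, at most 10 in all, crops included, and the job is handed in when it is done.

Besides the shell and the picture viewer there is one more tool, called after "Request:" as a command line: name --pt "numbers of a row" for each row, then --argument value for the rest. step_arm: Moves the arm, as the interface text tells. Its arguments: {"type":"object","properties":{"plan":{"type":"array","items":{"type":"array","items":{"type":"number"}}},"grip_force":{"type":"number"}},"required":["plan"]}

```bash
mkdir -p pics
python3 - <<'E'
from cell import *
import cv2,numpy as np
s=observe();print({k:np.round(v,3) for k,v in s.items()})
a=[]
for n in("scene","top"):
    c=read_camera(n);np.savez(f"{n}.npz",**c);a.append(c["img"]);print(n,c["fx"],c["cx"],c["cy"],c["R"].round(3).tolist(),c["t"])
    cv2.imwrite(f"pics/{n}.png",c["img"][:,:,::-1])
E
```

```text
{'time': np.float64(0.0), 'qpos': array([-1.267,  0.343,  1.525, -0.   ,  1.275, -0.146]), 'qvel': array([-0.001, -0.   ,  0.002, -0.001, -0.   , -0.002]), 'joint_efforts': array([-3.0000e-03, -4.3124e+01, -2.4423e+01,  7.2000e-02,  5.6000e-02,
       -0.0000e+00]), 'tool_pos': array([ 0.228, -0.472,  0.226]), 'tool_rot': array([-3.14, -0.  ,  0.45]), 'contact_force': array([ 0.183, -0.553, -0.346]), 'torque': array([ 0.001, -0.026, -0.032]), 'grip_force': np.float64(0.0), 'opening': np.float64(0.092)}
scene 439.657399343653 321.15195257908186 241.68552123282655 [[0.046, 0.999, -0.001], [0.68, -0.032, -0.733], [-0.732, 0.033, -0.681]] [-0.02934994 -0.28646593  1.25980977]
top 449.2073492161004 319.9767174826541 234.7512819364921 [[-0.024, -1.0, 0.003], [-0.997, 0.024, -0.074], [0.074, -0.005, -0.997]] [-0.0025851   0.52993478  0.75610059]
```

View pics/top.png

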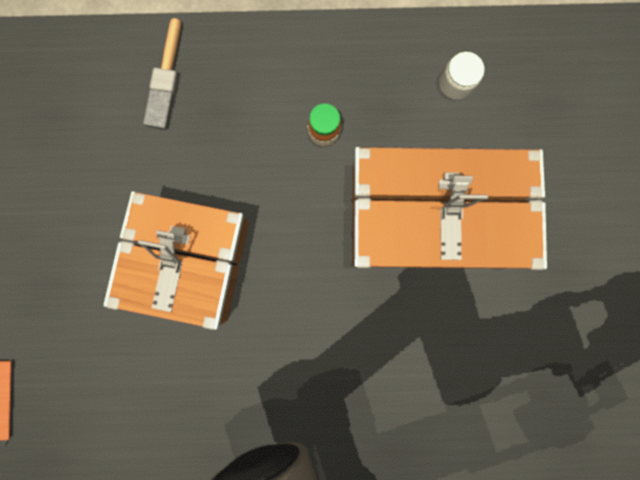

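View pics/scene.png

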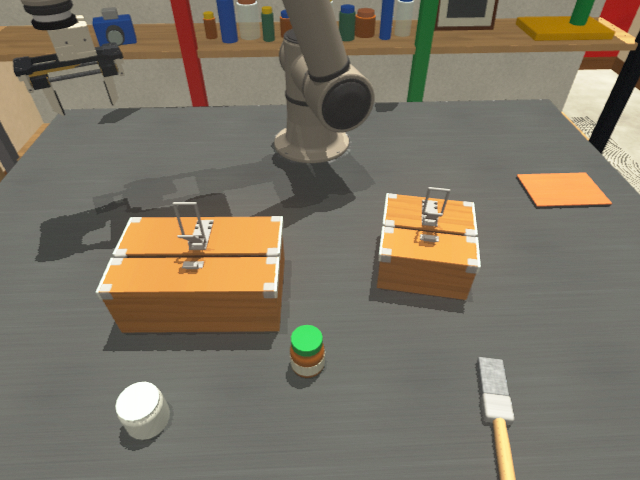

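The top view shows the longer case at px (355–545, 148–268), with its latch near (453, 205) and the keeper towards the image top (+x world). The scene view shows its loop bar upright at about (186, 204). Next I'll turn these into positions.

```bash
cat > h.py <<'E'
import numpy as np,cv2
def cloud(c):
    v,u=np.mgrid[:480,:640];z=c["range_z"]
    P=np.stack([(u-c["cx"])/c["fx"]*z,(v-c["cy"])/c["fy"]*z,z],-1)
    return (P-c["t"])@c["R"]
def ray(c,u,v,z):
    d=np.array([(u-c["cx"])/c["fx"],(v-c["cy"])/c["fy"],1])@c["R"];o=-c["R"].T@c["t"]
    return o+d*(z-o[2])/d[2]
E
python3 - <<'E'
from h import *
for n in("top","scene"):
    c=dict(np.load(n+".npz"));P=cloud(c);ok=c["range_z"]>0
    m=ok&(abs(P[...,2]-.12)<.012)&(P[...,1]<0)&(P[...,0]>.2)&(P[...,0]<.8)
    k,l,st,ce=cv2.connectedComponentsWithStats(m.astype(np.uint8))
    i=1+np.argmax(st[1:,4]);Q=P[l==i];print(n,st[i],"zmed",np.median(Q[:,2]))
    r=cv2.minAreaRect(Q[:,:2].astype(np.float32));print(r)
    cen=np.array(r[0]);H=ok&(P[...,2]>.128)&(np.hypot(P[...,0]-cen[0],P[...,1]-cen[1])<.1)
    for a,b in[(.128,.14),(.14,.16),(.16,.18),(.18,.2),(.2,.225)]:
        q=P[H&(P[...,2]>a)&(P[...,2]<b)]
        if len(q):print(a,len(q),q.min(0).round(3),np.median(q,0).round(3),q.max(0).round(3))
    x0,y0,x1,y1=(415,160,505,270) if n=="top" else (150,185,240,285)
    cv2.imwrite(f"pics/c_{n}.png",cv2.resize(c["img"][y0:y1,x0:x1,::-1],None,fx=5,fy=5,interpolation=2))
a=cv2.imread("pics/c_top.png");b=cv2.imread("pics/c_scene.png");h=550
cv2.imwrite("pics/crop.png",cv2.resize(np.hstack([cv2.resize(a,(400,489)),cv2.resize(b,(400,489))]),None,fx=1,fy=1))
E
```

```text
top [  354   147   192   123 20930] zmed 0.1190941683956708
((0.5595923662185669, -0.21204836666584015), (0.2873195707798004, 0.18408343195915222), 87.98661041259766)
0.128 228 [ 0.541 -0.225  0.128] [ 0.553 -0.209  0.133] [ 0.611 -0.197  0.14 ]
0.14 174 [ 0.554 -0.228  0.14 ] [ 0.559 -0.212  0.152] [ 0.574 -0.192  0.16 ]
0.16 258 [ 0.556 -0.228  0.16 ] [ 0.58  -0.211  0.171] [ 0.592 -0.192  0.18 ]
0.18 131 [ 0.557 -0.229  0.18 ] [ 0.59  -0.213  0.183] [ 0.596 -0.192  0.199]
0.2 134 [ 0.557 -0.23   0.201] [ 0.56  -0.208  0.223] [ 0.563 -0.192  0.225]
scene [   96   216   187    80 12347] zmed 0.11824363986092952
((0.5613352060317993, -0.2118523120880127), (0.28701019287109375, 0.18554475903511047), 87.74649810791016)
0.128 138 [ 0.544 -0.224  0.128] [ 0.602 -0.211  0.131] [ 0.612 -0.197  0.139]
0.14 75 [ 0.558 -0.23   0.144] [ 0.563 -0.203  0.153] [ 0.577 -0.192  0.16 ]
0.16 95 [ 0.558 -0.23   0.16 ] [ 0.562 -0.208  0.171] [ 0.594 -0.192  0.18 ]
0.18 94 [ 0.558 -0.23   0.18 ] [ 0.562 -0.213  0.185] [ 0.595 -0.192  0.2  ]
0.2 136 [ 0.558 -0.231  0.2  ] [ 0.561 -0.21   0.22 ] [ 0.564 -0.192  0.225]
```

View pics/crop.png

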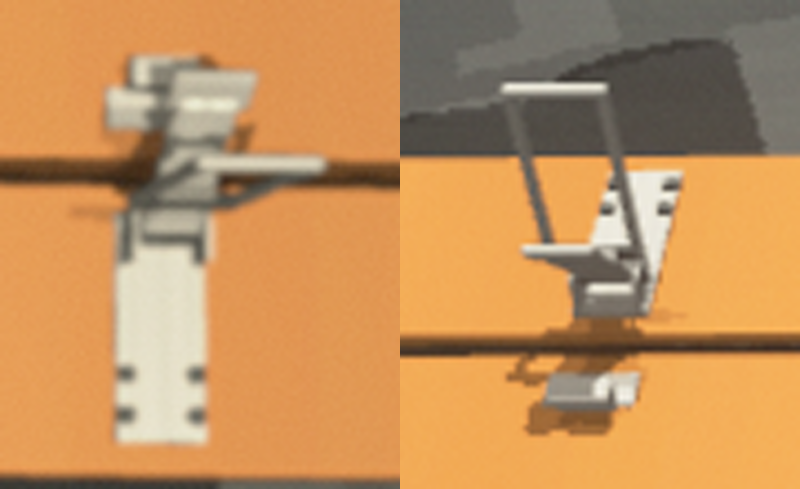

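The crop shows the lever leaning to the keeper, with the loop upright and its bar at x≈0.561, y≈-0.211, z≈0.222. The lever tip is near (0.595, z 0.185) and the keeper's lip ends at about x 0.612. The case yaw is about -2°, and these figures match the sizes given. I'll move with shut fingers to the body side of the bar.

Request:
step_arm --pt "1 0 0 -0.03 0" --pt "1 0.06 -0.02 -0.03 0.16" --pt "1 0.12 -0.04 -0.03 0.32" --pt "1 0.18 -0.055 -0.03 0.485" --pt "1 0.24 -0.075 -0.03 0.485" --pt "1 0.3 -0.092 -0.03 0.485" --pt "1 0.34 -0.104 -0.03 0.485" --pt "1 0.367 -0.112 -0.03 0.485" --pt "1 0.367 -0.112 -0.03 0.485" --pt "1 0.367 -0.112 -0.03 0.485" --grip_force 20

```text
time: 1.35
tool_pos: [0.5095, -0.2127, 0.2564]
tool_rot: [3.142, 0.001, -0.035]
contact_force: [0.7, -1.1, -1.5]
opening: 0.0013
grip_force: 0.0
```

Request:
step_arm --pt "1 0 0 0.03 0" --pt "1 0 0 0.053 0" --pt "1 0 0 0.053 0" --pt "1 0.02 0 0.053 0" --pt "1 0.03 0 0.053 0" --pt "1 0.038 0 0.053 0" --pt "1 0.046 0 0.053 0" --pt "1 0.054 0 0.053 0" --pt "1 0.062 0 0.053 0" --pt "1 0.07 0 0.053 0" --pt "1 0.077 0 0.053 0" --pt "1 0.083 0 0.053 0" --pt "1 0.083 0 0.053 0" --pt "1 0.083 0 0.0 0" --pt "1 0.083 0 -0.03 0" --pt "1 0.0 0 -0.03 0" --pt "1 -0.05 0 -0.03 0" --pt "1 -0.09 0 -0.03 0" --pt "1 -0.09 0 -0.03 0"

```text
time: 3.72
tool_pos: [0.4175, -0.2088, 0.2875]
tool_rot: [3.141, -0.0, -0.037]
contact_force: [0.5, 0.6, -0.3]
opening: 0.0007
grip_force: 0.0
```

Run:
```python
from cell import *
from h import *
I=[]
for n in("top","scene"):
    c=read_camera(n);P=cloud(c);ok=c["range_z"]>0
    H=ok&(P[...,2]>.125)&(abs(P[...,0]-.59)<.07)&(abs(P[...,1]+.211)<.035)
    for a,b in[(.125,.14),(.14,.16),(.16,.18),(.18,.2),(.2,.225)]:
        q=P[H&(P[...,2]>a)&(P[...,2]<b)]
        if len(q):print(a,len(q),q.min(0).round(3),np.median(q,0).round(3),q.max(0).round(3))
    x0,y0,x1,y1=(415,150,505,260) if n=="top" else (150,185,240,295)
    I.append(cv2.resize(c["img"][y0:y1,x0:x1,::-1],(400,489),interpolation=2))
cv2.imwrite("pics/crop2.png",np.hstack(I))
```

```text
0.125 332 [ 0.541 -0.232  0.125] [ 0.589 -0.206  0.133] [ 0.619 -0.193  0.14 ]
0.14 333 [ 0.552 -0.231  0.14 ] [ 0.564 -0.21   0.152] [ 0.591 -0.193  0.16 ]
0.16 231 [ 0.571 -0.225  0.16 ] [ 0.582 -0.212  0.171] [ 0.591 -0.199  0.18 ]
0.18 84 [ 0.586 -0.225  0.18 ] [ 0.592 -0.212  0.183] [ 0.596 -0.2    0.186]
0.125 261 [ 0.542 -0.232  0.125] [ 0.602 -0.213  0.131] [ 0.624 -0.193  0.14 ]
0.14 136 [ 0.558 -0.231  0.14 ] [ 0.569 -0.203  0.148] [ 0.585 -0.193  0.16 ]
0.16 33 [ 0.576 -0.223  0.162] [ 0.589 -0.208  0.175] [ 0.594 -0.2    0.18 ]
0.18 35 [ 0.592 -0.226  0.18 ] [ 0.594 -0.213  0.183] [ 0.596 -0.2    0.185]
```

View pics/crop2.png

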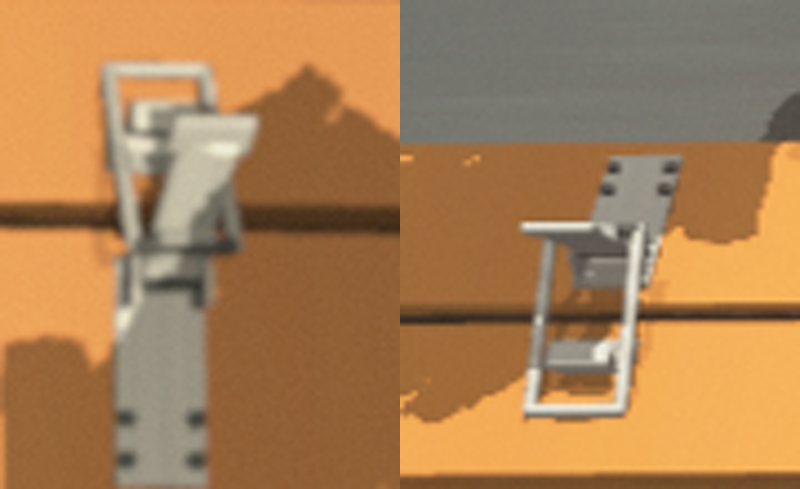

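The images show the loop dropped over the keeper with its bar behind the post (x≈0.62), and the lever still leaning (tip 0.595, z 0.185). Next I'll take the shut fingers round to the keeper side.

Request:
step_arm --pt "1 0.06 -0.002 0 0" --pt "1 0.12 -0.004 0 0" --pt "1 0.18 -0.004 0 0" --pt "1 0.225 -0.004 0 0" --pt "1 0.225 -0.004 0 0" --pt "1 0.225 -0.004 0.06 0" --pt "1 0.225 -0.004 0.115 0" --pt "1 0.225 -0.004 0.115 0" --pt "1 0.225 -0.004 0.115 0"

```text
time: 4.95
tool_pos: [0.6464, -0.2136, 0.1745]
tool_rot: [3.14, -0.004, -0.035]
contact_force: [-0.2, -0.0, 1.4]
opening: 0.0005
grip_force: 0.0
```

Request:
step_arm --pt "1 -0.02 0 0 0" --pt "1 -0.036 0 0 0" --pt "1 -0.05 0 0 0" --pt "1 -0.061 0 0 0" --pt "1 -0.071 0 -0.002 0" --pt "1 -0.081 0 -0.005 0" --pt "1 -0.088 0 -0.008 0" --pt "1 -0.095 0 -0.01 0" --pt "1 -0.102 0 -0.008 0" --pt "1 -0.108 0 -0.006 0" --pt "1 -0.114 0 -0.002 0" --pt "1 -0.12 0 0.002 0" --pt "1 -0.125 0 0.007 0" --pt "1 -0.129 0 0.012 0" --pt "1 -0.132 0 0.019 0" --pt "1 -0.135 0 0.025 0" --pt "1 -0.135 0 0.025 0"

```text
time: 7.08
tool_pos: [0.5096, -0.2081, 0.1459]
tool_rot: [-3.141, 0.002, -0.035]
contact_force: [-1.0, -0.0, -0.6]
opening: 0.0005
grip_force: 0.0
```

Run:
```python
from cell import *
from h import *
I=[]
for n in("top","scene"):
    c=read_camera(n);P=cloud(c)
    x0,y0,x1,y1=(415,150,505,260) if n=="top" else (150,185,240,295)
    I.append(cv2.resize(c["img"][y0:y1,x0:x1,::-1],(400,489),interpolation=2))
cv2.imwrite("pics/crop3.png",np.hstack(I))
```

```text
(no output)
```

View pics/crop3.png

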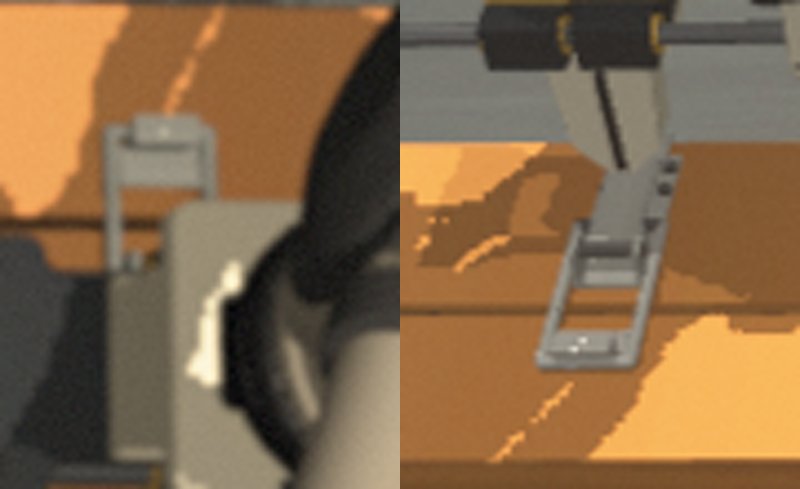

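The bar is under the keeper's lip at about (585, 345) in the right-hand crop. The lever is nearly flat under the fingertip, past centre. Now I'll press it down fully, gently.

Request:
step_arm --pt "1 -0.001 0 0.005 0" --pt "1 -0.001 0 0.009 0" --pt "1 -0.001 0 0.012 0" --pt "1 -0.001 0 0.014 0" --pt "1 -0.001 0 0.015 0" --pt "1 -0.001 0 0.015 0"

```text
time: 7.92
tool_pos: [0.5092, -0.2084, 0.1339]
tool_rot: [3.141, -0.001, -0.035]
contact_force: [-5.7, 3.1, 16.3]
opening: 0.0005
grip_force: 8.3
```

Request:
step_arm --pt "1 0 0 0.001 0" --pt "1 0 0 0.001 0" --pt "1 0 0 -0.01 0" --pt "1 0 0 -0.05 0" --pt "1 0 0 -0.11 0" --pt "1 -0.05 0 -0.12 0" --pt "1 -0.11 0 -0.12 0" --pt "1 -0.14 0 -0.12 0" --pt "1 -0.14 0 -0.12 0"

```text
time: 9.05
tool_pos: [0.3681, -0.2033, 0.2522]
tool_rot: [3.141, -0.001, -0.037]
contact_force: [0.8, -0.2, 0.5]
opening: 0.0001
grip_force: 0.0
```

Run:
```python
from cell import *
from h import *
print(observe()["tool_pos"],observe()["contact_force"]);I=[]
for n in("top","scene"):
    c=read_camera(n);P=cloud(c);ok=c["range_z"]>0
    H=ok&(P[...,2]>.124)&(P[...,2]<.2)&(abs(P[...,0]-.55)<.09)&(abs(P[...,1]+.211)<.035)
    for a in np.arange(.46,.64,.02):
        q=P[H&(P[...,0]>a)&(P[...,0]<a+.02)]
        if len(q):print(a.round(2),len(q),q[:,2].max().round(4),np.median(q[:,2]).round(4))
    x0,y0,x1,y1=(415,150,505,260) if n=="top" else (150,185,240,295)
    I.append(cv2.resize(c["img"][y0:y1,x0:x1,::-1],(400,489),interpolation=2))
cv2.imwrite("pics/crop4.png",np.hstack(I))
```

```text
[ 0.36805812 -0.20332285  0.25222917] [ 0.75677853 -0.22874695  0.51051831]
0.48 211 0.1365 0.1336
0.5 197 0.1364 0.1335
0.52 251 0.1368 0.1333
0.54 276 0.1387 0.1331
0.56 97 0.1296 0.1262
0.58 113 0.1346 0.1264
0.6 88 0.1345 0.1319
0.48 83 0.1357 0.133
0.5 81 0.1352 0.1331
0.52 118 0.1353 0.1327
0.54 171 0.1374 0.1325
0.56 54 0.1358 0.1258
0.58 65 0.1334 0.1257
0.6 76 0.1344 0.1306
```

View pics/crop4.png

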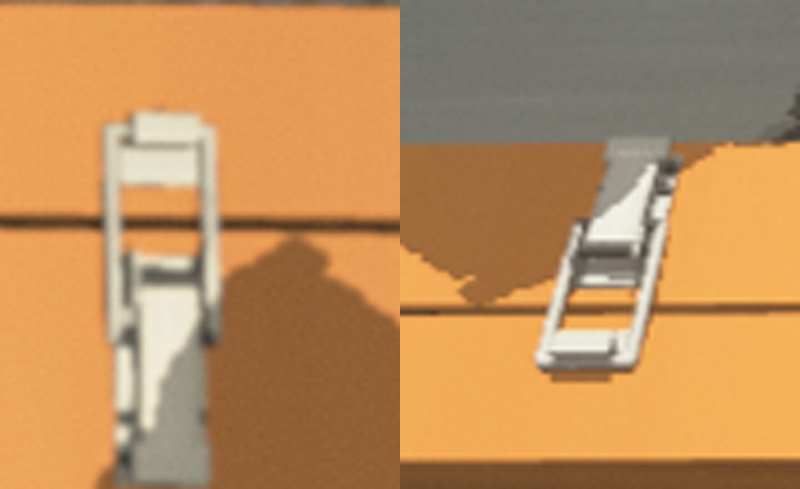

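The lever lies level, its upper face about 13.5 mm above the top along its whole length. The bar is hooked behind the keeper under the lip, the lid gap has closed, and the arm is clear.

```bash
python3 -c "
from cell import *
print(hand_in())"
```

```text
the job is handed in; nothing more can be done
None
```

The longer case is latched: I hooked the loop behind the keeper first, then pressed the lever fully flat, left the shorter case untouched, and handed the job in at about 9 s.

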